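# Lay the relief pieces on their matching pads

## Robot

A 6-joint arm with a two-finger parallel gripper is mounted at the origin on the work surface. World frame = base frame: x ahead of the robot, y to its left, z up, the work surface at z = 0. Lengths are in mm, angles in rad, forces in N, time in s.
With the tool pointing down it reaches from about 300 to 850 mm from the base axis. Payload 4.2 kg.
Tool frame: the origin (TCP) lies on the centre line of the jaws, within the pads' length; the fingertips stand tcp_to_tips ahead of it and the grasp point (between the pads) lies 6 mm ahead of it (tcp_to_tips is the distance from the TCP to the fingertips, in mm); z points along the fingers, y is the direction in which the jaws open and shut (so a half turn about z gives the same grasp; the last joint's range is limited). The gripper opens to 91 mm and grips with 3 to 60 N. Pads are 32 mm wide; open, the fingers measure 118 mm over their backs; the gripper's body (76 mm by 178 mm) begins 60 mm behind the grasp point.
Start: joints at [1.134, 0.32, 1.565, -0, 1.257, -0.02], TCP at [232.784, 525.787, 238.976] pointing down, gripper open.
Joint ranges: [-3.11, 3.11], [-0.84, 2.01], [0.21, 2.61], [-1.34, 4.49], [0.05, 2.63], [-2.56, 2.56]. Speed limits (rad/s): [2.57, 2.57, 3.14, 3.14, 3.14, 3.14].

## Interface

Orientations are given as [roll, pitch, yaw] about the fixed x, y, z axes, in that order (R = Rz(yaw) Ry(pitch) Rx(roll)).
In Python, from plant import * gives the robot as it stands.
- The arm moves only by the tool drive_tool, never from a script. Its argument "commands" is a list of rows, each a list of 4 numbers: the shift along the world's x, y, z in cm, then the turn about the world's z in degrees. In form: [[dx, dy, dz, twist], ...]. A call has 1 to 12 rows; each row shifts and turns the commanded pose from where the row before left it; what a row does not reach is not made up. A row lasts 1/8 s, in which the tool goes at most 62.5 mm and 10.7 degrees, less where a joint would pass 70% of its speed; a pose out of reach is approached as far as the arm can. A call is refused whole if a number of a shift passes 6.25 or a number of a turn 10.7, either way. A call with a gripper value outside its range is refused whole. "jaw" is the opening, from 0 (shut) to 1 (fully open), set as the call begins (left out, the last holds). The fingers move at their own pace and stop on an object; the grip force is fixed at half the most. Time passes only in rows, so rows that do not move let the fingers close. It gives the time, the measured TCP pose, the force and the opening at its end, in the units of the state.
- read_state(): the state, without advancing time (a new reading comes with each control period).
- read_camera(name): name is "scene" or "top" or "wrist"; returns the picture (480x640x3 uint8, red, green, blue); there is no depth.
- camera_info(name): a dict with "intrinsics" (3x3 intrinsics, pixels), "R" (3x3) and "t" (3): a world point X has camera coordinates R X + t. Camera axes: x right, y down, z forward; pixel columns grow to the right and rows downward; lengths in mm; the calibration is good to about 2 mm. A picture is of the moment at which its call begins: read the wrist's pose just before it. camera_info takes no time and is no camera call; for the wrist camera it gives the pose at the moment of the call.
- close_job(): hands the job in, once; it reports no verdict.
The state is a dict: "time_s": time; "joints": joint angles; "qvel": joint speeds; "effort": joint torques, N m; "tool_pos": TCP position; "orientation": TCP orientation; "wrist_force": force on the tool from outside, world axes, zero at the start; "moment": the same for the moment, N m; "gripper_width": finger opening in mm.
Only numpy, scipy, OpenCV 4.12 (cv2) and the standard library are available. Lean on these libraries where they do the work, as an engineer would, in place of code of your own. Each camera call takes 0.05 s, during which the arm holds its last target. There are 200 camera calls.

## Task

The four bare aluminium pieces of a wall relief are lying about on the studio bench, mounting block up. Carry each one to the dark rubber pad cut to its own shape and size and set it down there, without dropping it, flat, mounting block still up, centred with an even rubber border all round; the leaf and the teardrop lie along their pads, the teardrop pointing the same way as its pad.

Things in the scene. Friction and masses are not known exactly. Their poses are not given: they have to be found in the camera images.
- big_piece: Large disc of bare aluminium, 96 mm across, plate 5 mm thick. Square mounting block, 25 x 25 mm, 40 mm tall (5 to 45 mm above the underside; sides along x and y), stands up at the origin: grip it. Loose, 80-200 g. Origin: block's axis at the plate's underside.
- small_piece: Small disc of bare aluminium, 60 mm across, plate 5 mm thick. Square mounting block, 25 x 25 mm, 40 mm tall (5 to 45 mm above the underside; sides along x and y), stands up at the origin: grip it. Loose, 80-200 g. Origin: block's axis at the plate's underside.
- leaf_piece: Leaf of bare aluminium, pointed at both ends and alike both ways round, 116 mm long (its x) and 56 mm wide (its y), plate 5 mm thick. Square mounting block, 25 x 25 mm, 40 mm tall (5 to 45 mm above the underside; sides along x and y), stands up at the origin: grip it. Loose, 80-200 g. Origin: block's axis at the plate's underside.
- drop_piece: Teardrop of bare aluminium, 112 mm long and 72 mm wide, plate 5 mm thick; round end (radius 36 mm, centred 12 mm behind the origin) towards its -x, pointed tip 64 mm from the origin towards its +x. Square mounting block, 25 x 25 mm, 40 mm tall (5 to 45 mm above the underside; sides along x and y), stands up at the origin: grip it. Loose, 80-200 g. Origin: block's axis at the plate's underside.
- big_pad: Dark rubber pad, 6 mm thick, fixed to the bench, a disc 112 mm across: the large disc's place. Origin on the bench under the pad's centre; its upper face is at z = 6 mm. The piece should lie on it with both centres in line.
- small_pad: Dark rubber pad, 6 mm thick, fixed to the bench, a disc 76 mm across: the small disc's place. Origin on the bench under the pad's centre; its upper face is at z = 6 mm. The piece should lie on it with both centres in line.
- leaf_pad: Dark rubber pad, 6 mm thick, fixed to the bench, a leaf 132 mm long (its x) and 72 mm wide: the leaf's place, either way round. Origin on the bench under the pad's centre; its upper face is at z = 6 mm. The piece should lie on it with origins in line and the long axes (x) parallel.
- drop_pad: Dark rubber pad, 6 mm thick, fixed to the bench, a teardrop 132 mm long and 88 mm wide, tip towards its +x (76 mm from the origin), round end (radius 44 mm, centred 12 mm behind the origin) towards its -x: the teardrop's place. Origin on the bench under the pad's axis of symmetry; upper face is at z = 6 mm. The piece should lie on it with origins in line and x axes the same way.
- piece_tip (a point): The pointed tip of the aluminium teardrop, at its underside, 64 mm along the piece's +x.
- pad_tip (a point): Where the teardrop piece's tip belongs on the teardrop pad: on the pad's upper face, 64 mm along the pad's +x (12 mm inside the pad's own tip).
There are look-alikes about, which are no part of the job. What is shaped like the big_pad but blue or turquoise is not meant.

How it is judged (in metres and radians):
At the end, for the whole second after the job is handed in: Each piece at rest, flat, block up (tilt under 0.08 rad), on the pad of its own shape and size: origins within 10 mm horizontally, underside 3 to 9 mm above the bench; leaf's long axis within 0.22 rad of its pad's; teardrop's tip within 17 mm of its point on the pad (horizontal distance between big_piece and big_pad below 0.01 m and z of big_piece in the frame of big_pad between 0.003 and 0.009 m and angle between each of big_piece, small_piece, leaf_piece, drop_piece's own z axis and vertical below 0.08 rad and linear speed of each of big_piece, small_piece, leaf_piece, drop_piece below 0.02 m/s and angular speed of each of big_piece, small_piece, leaf_piece, drop_piece below 0.15 rad/s and horizontal distance between small_piece and small_pad below 0.01 m and z of small_piece in the frame of small_pad between 0.003 and 0.009 m and horizontal distance between leaf_piece and leaf_pad below 0.01 m and z of leaf_piece in the frame of leaf_pad between 0.003 and 0.009 m and horizontal distance between drop_piece and drop_pad below 0.01 m and z of drop_piece in the frame of drop_pad between 0.003 and 0.009 m and angle between the x axis of leaf_piece and the x axis of leaf_pad, either way round below 0.22 rad and horizontal distance between piece_tip and pad_tip below 0.017 m); the robot touches nothing.
It fails at once if the large disc is dropped or thrown down (faster than 0.7 m/s within 30 mm of the table) (height (world z) of big_piece below 0.03 m and linear speed of big_piece above 0.7 m/s).
It fails at once if the small disc is dropped or thrown down (faster than 0.7 m/s within 30 mm of the table) (height (world z) of small_piece below 0.03 m and linear speed of small_piece above 0.7 m/s).
It fails at once if the leaf is dropped or thrown down (faster than 0.7 m/s within 30 mm of the table) (height (world z) of leaf_piece below 0.03 m and linear speed of leaf_piece above 0.7 m/s).
It fails at once if the teardrop is dropped or thrown down (faster than 0.7 m/s within 30 mm of the table) (height (world z) of drop_piece below 0.03 m and linear speed of drop_piece above 0.7 m/s).
It also fails if it takes over 90 s, if anything falls off the work surface, if the arm or the gripper's body presses on something with over 40 N, if the wrist force passes 120 N, or if a joint passes its speed limit or range.

## Working session

There is one attempt and no reset: what is moved stays moved. The work goes in short steps, Python scripts to look and compute and a tool call to move; the robot and the scene stay as the last step left them, time stands still between calls to the robot, and variables do not carry over. Pictures are saved under pics/ and viewed, about 12 in all and at most 16, crops included, and the job is handed in when it is done.

Besides the shell and the picture viewer there is one more tool, called in YAML: its name, and indented under it one key for each argument. drive_tool: Moves the arm, as the interface text tells. Its arguments: {"type":"object","properties":{"commands":{"type":"array","items":{"type":"array","items":{"type":"number"}}},"jaw":{"type":"number"}},"required":["commands"]}

```bash
mkdir -p pics; ls; python3 - <<'E'
from plant import *
import cv2
s=read_state();print(s)
for n in("top","scene"):
    im=read_camera(n);cv2.imwrite(f"pics/{n}0.png",im[...,::-1])
    c=camera_info(n);print(n,c)
E
```

```text
pics
{'time_s': 0.0, 'joints': array([ 1.13399429e+00,  3.20304689e-01,  1.56568186e+00, -4.43059328e-05,
        1.25741051e+00, -2.00137689e-02]), 'qvel': array([-2.07172707e-03, -1.46451507e-03, -7.34544766e-04, -8.62527429e-05,
        2.05289154e-03, -1.64374300e-04]), 'effort': array([ 1.05893843e-03, -4.12481439e+01, -2.31975317e+01,  7.28901615e-02,
        4.59188386e-02, -1.13041083e-04]), 'tool_pos': array([232.59508784, 525.34367106, 238.11181184]), 'orientation': array([-3.13978777e+00,  6.00439435e-06,  2.72481809e+00]), 'wrist_force': array([-0.14269939, -0.05720174,  0.78926438]), 'moment': array([ 0.049329  , -0.0277601 ,  0.00822848]), 'gripper_width': 91.41737116067316}
top {'intrinsics': array([[603.1014474 ,   0.        , 324.42157148],
       [  0.        , 603.1014474 , 240.05174493],
       [  0.        ,   0.        ,   1.        ]]), 'R': array([[-0.02863162, -0.9995868 ,  0.0025417 ],
       [-0.99890564,  0.02851785, -0.037071  ],
       [ 0.03698319, -0.00360032, -0.9993094 ]]), 't': array([   2.47492716,  570.53784019, 1254.94333499])}
scene {'intrinsics': array([[567.15135878,   0.        , 311.9849024 ],
       [  0.        , 567.15135878, 232.50058994],
       [  0.        ,   0.        ,   1.        ]]), 'R': array([[ 0.80427889,  0.59418894, -0.00865911],
       [ 0.30986522, -0.43177021, -0.84708797],
       [-0.50706904,  0.67861181, -0.53138215]]), 't': array([-450.59832318, -143.85646182, 1589.56508661])}
```

View pics/top0.png

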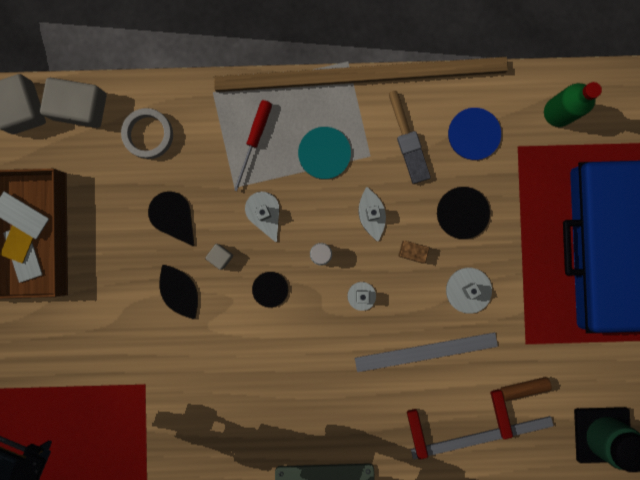

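View pics/scene0.png

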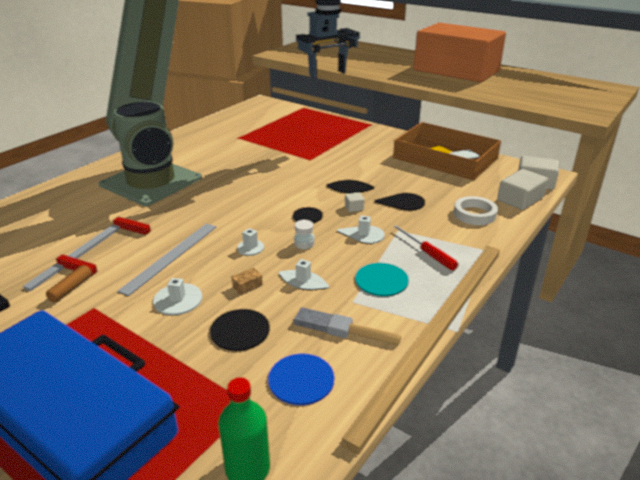

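The top view shows the pieces at: drop (263,213), leaf (373,212), small disc (362,296), big disc (470,290). The black pads are at: drop (172,218), leaf (180,292), small (270,289), big (463,212). I'll measure these by masks and rays.

```bash
cat > h.py <<'E'
import numpy as np,cv2
def ray(c,px,z):
    px=np.asarray(px,float).reshape(-1,2);K,R,t=c["intrinsics"],c["R"],c["t"]
    d=(np.c_[px,np.ones(len(px))]@np.linalg.inv(K).T)@R
    o=-R.T@t
    return o+d*((z-o[2])/d[:,2])[:,None]
def proj(c,X):
    p=c["intrinsics"]@(c["R"]@np.asarray(X,float)+c["t"]);return p[:2]/p[2]
def desc(w):
    """world contour -> area, centroid, long axis angle, enclosing circle, rect"""
    w=np.float32(w[:,:2]);m=cv2.moments(w)
    c=np.array([m["m10"],m["m01"]])/m["m00"]
    th=.5*np.arctan2(2*m["mu11"],m["mu20"]-m["mu02"])
    f=w[np.argmax(np.hypot(*(w-c).T))]
    ec,er=cv2.minEnclosingCircle(w);r=cv2.minAreaRect(w)
    return dict(A=round(abs(m["m00"])),c=c.round(1),axis=round(np.degrees(th),1),far=f.round(1),faraxis=round(np.degrees(np.arctan2(*(f-c)[::-1])),1),ec=np.round(ec,1),er=round(er,1),rc=np.round(r[0],1),rs=np.round(r[1],1))
def find(im,c,kind,z,minA=1200,roi=None):
    hsv=cv2.cvtColor(im,cv2.COLOR_RGB2HSV)
    if kind=="pad": m=hsv[...,2]<45
    else: m=(hsv[...,1]<45)&(hsv[...,2]>110)
    m=np.uint8(m)*255
    if roi: k=np.zeros_like(m);k[roi[1]:roi[3],roi[0]:roi[2]]=1;m*=k
    out=[]
    for q in cv2.findContours(m,cv2.RETR_EXTERNAL,cv2.CHAIN_APPROX_NONE)[0]:
        if cv2.contourArea(q)<50: continue
        w=ray(c,q,z);d=desc(w)
        if d["A"]>minA: d["px"]=q.reshape(-1,2).mean(0).round();out.append(d)
    return out
E
python3 - <<'E'
from plant import *
from h import *
im=read_camera("top");c=camera_info("top")
for k,z in(("pad",6),("piece",5)):
    for d in find(im,c,k,z,800,(140,180,510,330)):print(k,d)
E
```

```text
pad {'A': 4191, 'c': array([470.9, 103.2]), 'axis': np.float64(-89.5), 'far': array([476.3, 140.9], dtype=float32), 'faraxis': np.float64(81.9), 'ec': array([471. , 103.4]), 'er': 37.9, 'rc': array([471.1, 103.3]), 'rs': array([75.6, 71.2]), 'px': array([270., 289.])}
pad {'A': 6111, 'c': array([471.7, 295.2]), 'axis': np.float64(29.6), 'far': array([415. , 263.9], dtype=float32), 'faraxis': np.float64(-151.1), 'ec': array([471.4, 295.3]), 'er': 64.5, 'rc': array([471.4, 295.3]), 'rs': array([ 77.7, 111.4]), 'px': array([179., 291.])}
pad {'A': 7161, 'c': array([631.2, 305.9]), 'axis': np.float64(36.6), 'far': array([568. , 262.9], dtype=float32), 'faraxis': np.float64(-145.7), 'ec': array([621. , 300.6]), 'er': 65.0, 'rc': array([632.6, 297.2]), 'rs': array([121.4,  86.8]), 'px': array([174., 218.])}
pad {'A': 9442, 'c': array([ 620.3, -308.4]), 'axis': np.float64(-86.5), 'far': array([ 632.6, -363.3], dtype=float32), 'faraxis': np.float64(-77.4), 'ec': array([ 620.7, -308.5]), 'er': 56.1, 'rc': array([ 620.5, -308. ]), 'rs': array([110. , 107.9]), 'px': array([463., 213.])}
piece {
[... 672 characters left out ...]
': np.float64(122.2), 'ec': array([542.4,  -3.2]), 'er': 21.6, 'rc': array([543.6,  -3.8]), 'rs': array([42.1, 37.9]), 'px': array([320., 253.])}
piece {'A': 3694, 'c': array([633.6, 117.8]), 'axis': np.float64(17.6), 'far': array([571.6,  90.3], dtype=float32), 'faraxis': np.float64(-156.1), 'ec': array([623.6, 108.8]), 'er': 55.2, 'rc': array([630.7, 105.9]), 'rs': array([102.2,  69.7]), 'px': array([264., 214.])}
piece {'A': 3026, 'c': array([ 625. , -112.5]), 'axis': np.float64(8.2), 'far': array([ 567.5, -124.7], dtype=float32), 'faraxis': np.float64(-168.1), 'ec': array([ 622.9, -114.8]), 'er': 56.2, 'rc': array([ 622.8, -113.7]), 'rs': array([111.8,  50.3]), 'px': array([371., 214.])}
```

drive_tool:
  commands:
    - [4,-2.8,1.4,0]
    - [4,-2.8,1.4,0]
    - [4,-2.8,1.4,0]
    - [4,-2.8,1.4,0]
    - [4,-2.8,1.4,0]
    - [4,-2.8,1.4,0]
    - [4,-2.8,1.4,0]
    - [4,-2.8,1.4,0]
    - [0,0,0,0]
    - [0,0,0,0]

```text
time_s: 1.4
tool_pos: [552.2, 301.9, 350.3]
orientation: [-3.141, -0.002, 2.725]
wrist_force: [-0.1, 0.4, 0.4]
gripper_width: 91.1
```

```bash
python3 - <<'E'
import plant
from plant import *
from h import *
print([n for n in dir(plant) if n[0]!='_'], getattr(plant,'tcp_to_tips',None))
s=read_state();c=camera_info("wrist");im=read_camera("wrist");cv2.imwrite("pics/w1.png",im[...,::-1])
print(s["tool_pos"],s["orientation"],s["joints"]);print(c)
for d in find(im,c,"pad",6):print(d)
E
```

```text
['MotionError', 'camera_info', 'close_job', 'read_camera', 'read_state', 'tcp_to_tips'] 25.0
[552.21221997 301.92134166 350.27906103] [-3.14086238e+00 -1.60723428e-03  2.72460744e+00] [ 4.81673685e-01  3.68476366e-01  1.21728213e+00  8.03009970e-04
  1.55740636e+00 -6.72149398e-01]
{'intrinsics': array([[386.47724844,   0.        , 322.94462198],
       [  0.        , 386.47724844, 243.43311205],
       [  0.        ,   0.        ,   1.        ]]), 'R': array([[ 4.05691809e-01,  9.14009814e-01, -4.65278612e-04],
       [ 8.83037690e-01, -3.91813046e-01,  2.58315652e-01],
       [ 2.35920739e-01, -1.05207403e-01, -9.66060457e-01]]), 't': array([-499.49358358, -427.34651222,  399.59622507])}
{'A': 202786, 'c': array([830.6, 162. ]), 'axis': np.float64(66.6), 'far': array([1155.8,  575.6], dtype=float32), 'faraxis': np.float64(51.8), 'ec': array([899.3, 141.1]), 'er': 504.6, 'rc': array([791.5, 188.9]), 'rs': array([1002.3,  352.7]), 'px': array([332., 377.])}
{'A': 6906, 'c': array([630.5, 306.5]), 'axis': np.float64(33.5), 'far': array([568.9, 262.9], dtype=float32), 'faraxis': np.flo
[... 238 characters left out ...]
pe=float32), 'faraxis': np.float64(-96.6), 'ec': array([470.8, 104.1]), 'er': 37.5, 'rc': array([470.7, 104.1]), 'rs': array([74.6, 72.1]), 'px': array([156., 203.])}
{'A': 5760, 'c': array([471.2, 295.6]), 'axis': np.float64(28.7), 'far': array([527.1, 326.3], dtype=float32), 'faraxis': np.float64(28.8), 'ec': array([471.4, 295.6]), 'er': 63.7, 'rc': array([471.4, 295.4]), 'rs': array([101.6,  81.8]), 'px': array([291., 140.])}
{'A': 1821, 'c': array([632.4, 537.3]), 'axis': np.float64(1.1), 'far': array([471.9, 535.3], dtype=float32), 'faraxis': np.float64(-179.3), 'ec': array([606.6, 538.8]), 'er': 134.8, 'rc': array([606.6, 537.5]), 'rs': array([269.5,  19.8]), 'px': array([514., 158.])}
```

View pics/w1.png

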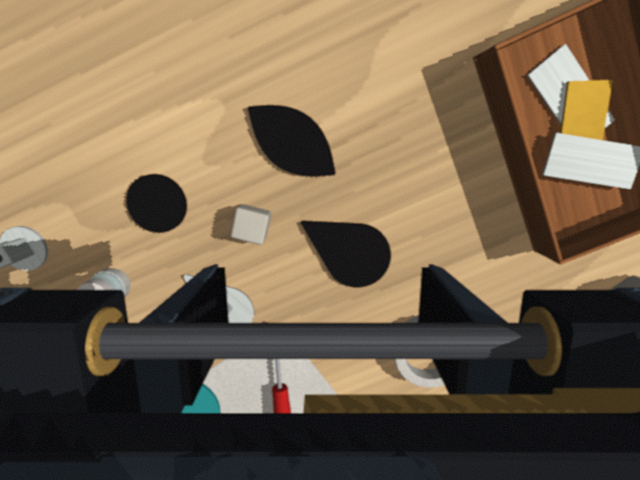

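Pads agree between the top and wrist views to about 1 mm. The leaf pad is at (291,140) px, the drop pad at (347,248) and the small pad at (156,203). Next I go above the teardrop.

drive_tool:
  commands:
    - [1.5,-3.8,-2.5,-8.4]
    - [1.5,-3.8,-2.5,-8.4]
    - [1.5,-3.8,-2.5,-8.4]
    - [1.5,-3.8,-2.5,-8.4]
    - [1.5,-3.8,-2.5,-8.4]
    - [0,0,0,0]
    - [0,0,0,0]

```text
time_s: 2.33
tool_pos: [627.3, 113.3, 226.4]
orientation: [3.141, -0.001, 1.994]
wrist_force: [-1.0, -0.6, 0.0]
gripper_width: 91.4
```

```bash
cat > look.py <<'E'
import sys
from plant import *
from h import *
s=read_state();c=camera_info("wrist");im=read_camera("wrist");cv2.imwrite(f"pics/{sys.argv[1]}.png",im[...,::-1])
print(s["tool_pos"].round(1),np.degrees(s["orientation"]).round(1),s["joints"].round(2))
for d in find(im,c,"piece",5,500):print(d)
E
python3 look.py w2
```

```text
[627.3 113.3 226.4] [180.   -0.  114.2] [ 0.16  0.43  1.43  0.    1.28 -0.26]
{'A': 906, 'c': array([ 652.9, -103.8]), 'axis': np.float64(11.7), 'far': array([ 680.1, -104.5], dtype=float32), 'faraxis': np.float64(-1.5), 'ec': array([ 655.5, -106.1]), 'er': 24.7, 'rc': array([652.3, -99.4]), 'rs': array([46.8, 32. ]), 'px': array([264., 404.])}
{'A': 905, 'c': array([ 596.3, -111.5]), 'axis': np.float64(60.7), 'far': array([612.9, -87.2], dtype=float32), 'faraxis': np.float64(55.7), 'ec': array([ 598.9, -112. ]), 'er': 28.4, 'rc': array([ 595.5, -111.4]), 'rs': array([55.9, 26.7]), 'px': array([214., 390.])}
{'A': 4443, 'c': array([726.4,  90.5]), 'axis': np.float64(-77.4), 'far': array([692.4, 147.5], dtype=float32), 'faraxis': np.float64(120.8), 'ec': array([716.2,  92.3]), 'er': 60.1, 'rc': array([737.1,  96.5]), 'rs': array([ 67.6, 118. ]), 'px': array([407., 273.])}
{'A': 596, 'c': array([730.1, 144.6]), 'axis': np.float64(-21.0), 'far': array([689.7, 163.2], dtype=float32), 'faraxis': np.float64(155.2), 'ec': array([729.6, 145.5]), 'er': 43.7, 'rc': array([729.2, 144.4]), 'rs':
[... 416 characters left out ...]
pe=float32), 'faraxis': np.float64(-156.3), 'ec': array([623.2, 107.8]), 'er': 55.9, 'rc': array([625.5, 118. ]), 'rs': array([ 72.2, 104.1]), 'px': array([321., 220.])}
{'A': 1651, 'c': array([538.1, 209.3]), 'axis': np.float64(40.9), 'far': array([566.3, 212.4], dtype=float32), 'faraxis': np.float64(6.2), 'ec': array([538.3, 208.5]), 'er': 28.3, 'rc': array([538.3, 209.1]), 'rs': array([42.9, 40.7]), 'px': array([276.,  79.])}
{'A': 1649, 'c': array([794.4, 337. ]), 'axis': np.float64(-41.5), 'far': array([847.7, 318.5], dtype=float32), 'faraxis': np.float64(-19.1), 'ec': array([806.5, 349.1]), 'er': 51.3, 'rc': array([797.2, 340.5]), 'rs': array([ 48.4, 100.9]), 'px': array([604.,  60.])}
```

View pics/w2.png

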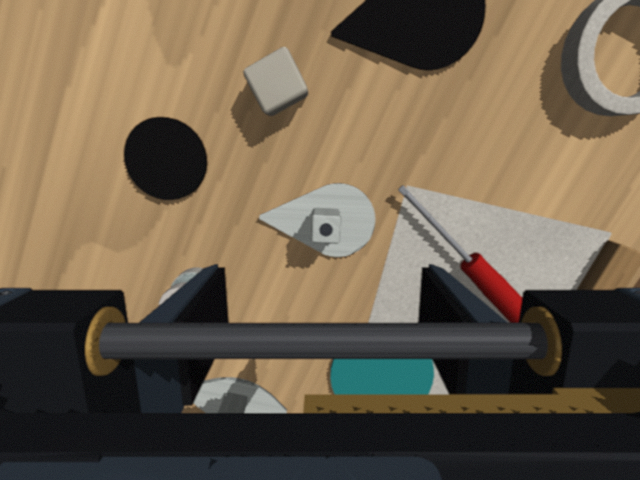

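The block's dot is at (326,229) px, with its sides parallel to the image axes; the tip is at (258,217), pointing left.

```bash
python3 - <<'E'
from plant import *
from h import *
c=camera_info("wrist")
im=cv2.imread("pics/w2.png")[...,::-1]
g=im[205:255,300:350].astype(int).sum(2);y,x=np.nonzero(g<200);x=x+300;y=y+205
print(x.mean(),y.mean(),len(x)); print(ray(c,[[x.mean(),y.mean()],[326,229]],45).round(1)); print(ray(c,[[258,217]],5).round(1))
E
```

```text
325.56666666666666 229.43333333333334 90
[[630.9 112.1  45. ]
 [631.1 112.6  45. ]]
[[570.3  88.3   5. ]]
```

drive_tool:
  commands:
    - [0.4,-0.1,-3,-2]
    - [0,0,-4,0]
    - [0,0,-4,0]
    - [0,0,-4,0]
    - [0,0,-2,0]
    - [0,0,-1.5,0]
    - [0,0,-0.5,0]
    - [0,0,0,0]
  jaw: 1

```text
time_s: 3.38
tool_pos: [632.2, 111.3, 36.6]
orientation: [3.14, 0.0, 1.957]
wrist_force: [-0.0, -0.3, 0.1]
gripper_width: 91.4
```

drive_tool:
  commands:
    - [0,0,0,0]
    - [0,0,0,0]
    - [0,0,0,0]
    - [0,0,0,0]
    - [0,0,0,0]
    - [0,0,0,0]
  jaw: 0

```text
time_s: 4.12
tool_pos: [631.8, 110.8, 35.9]
orientation: [3.142, -0.0, 1.957]
wrist_force: [-0.8, -0.1, -0.1]
gripper_width: 34.3
```

drive_tool:
  commands:
    - [0,0,0,0]
    - [0,0,0,0]
    - [0,0,0,0]
    - [0,0,0,0]
    - [0,0,1,0]
    - [0,0,3,0]
    - [0,0,3,0]
    - [0,0,2,0]
    - [0,0,0,0]

```text
time_s: 5.25
tool_pos: [633.0, 111.0, 128.3]
orientation: [3.137, 0.001, 1.957]
wrist_force: [0.8, -0.6, -1.9]
gripper_width: 24.9
```

```bash
cat > held.py <<'E'
import sys
from plant import *
from h import *
s=read_state();c=camera_info("wrist");im=read_camera("wrist");cv2.imwrite(f"pics/{sys.argv[1]}.png",im[...,::-1])
p=s["tool_pos"];print(p.round(1),np.degrees(s["orientation"]).round(1),s["joints"].round(2),s["gripper_width"])
for d in find(im,c,"piece",p[2]-31,500):
    if np.hypot(*(d["c"]-p[:2]))<60: print(d)
E
python3 held.py w3
```

```text
[633.  111.  128.3] [1.797e+02 1.000e-01 1.121e+02] [ 0.16  0.5   1.56  0.    1.07 -0.23] 24.92052310579775
```

View pics/w3.png

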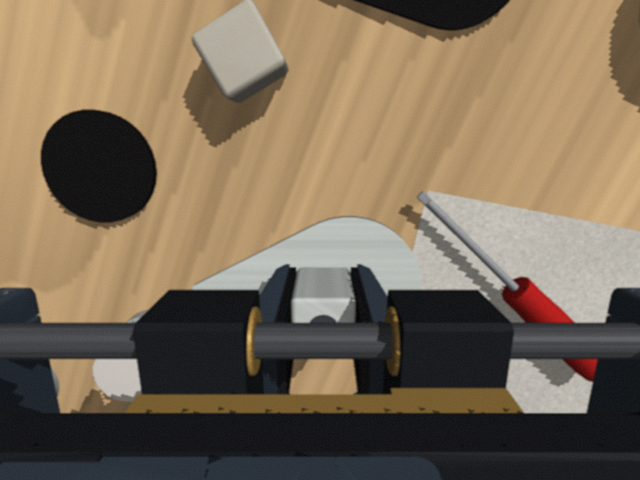

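Held at 24.9 mm. Carrying it to the drop pad.

drive_tool:
  commands:
    - [-0.1,3,0,2.6]
    - [-0.1,4.8,0,2.6]
    - [-0.1,4.8,0,2.6]
    - [0,4.6,0,2.6]
    - [0,2.1,0,2.5]
    - [0,0,-2,0]
    - [0,0,-3,0]
    - [0,0,-1.5,0]
    - [0,0,0,0]
    - [0,0,0,0]

```text
time_s: 6.55
tool_pos: [629.5, 303.7, 61.9]
orientation: [3.14, 0.0, 2.182]
wrist_force: [-0.3, 0.2, -1.5]
gripper_width: 25.1
```

drive_tool:
  commands:
    - [0,0,-1,0]
    - [0,0,-0.6,0]
    - [0,0,-0.3,0]
    - [0,0,0,0]
    - [0,0,0,0]

```text
time_s: 7.18
tool_pos: [628.9, 303.8, 42.0]
orientation: [3.141, 0.0, 2.182]
wrist_force: [0.2, 0.8, -1.0]
gripper_width: 24.8
```

drive_tool:
  commands:
    - [0,0,-0.05,0]
    - [0,0,0,0]
    - [0,0,0,0]
    - [0,0,0,0]
    - [0,0,0,0]
    - [0,0,2,0]
    - [0,0,4,0]
    - [0,0,5,0]
    - [0,0,5,0]
    - [0,0,3,0]
    - [0,0,0,0]
  jaw: 1

```text
time_s: 8.55
tool_pos: [629.9, 304.3, 234.8]
orientation: [3.135, 0.001, 2.182]
wrist_force: [0.3, -0.2, -0.8]
gripper_width: 91.1
```

```bash
python3 look.py w4
```

```text
[629.9 304.3 234.8] [1.796e+02 1.000e-01 1.250e+02] [ 0.43  0.52  1.25 -0.    1.36 -0.18]
{'A': 1904, 'c': array([715.4, 117. ]), 'axis': np.float64(-73.5), 'far': array([693.4, 151.1], dtype=float32), 'faraxis': np.float64(122.7), 'ec': array([707.7, 117.5]), 'er': 36.5, 'rc': array([719.8, 119.9]), 'rs': array([42.9, 71.5]), 'px': array([289., 392.])}
{'A': 3819, 'c': array([762.7, 172.4]), 'axis': np.float64(22.3), 'far': array([846.4, 207.7], dtype=float32), 'faraxis': np.float64(22.9), 'ec': array([771.4, 181.2]), 'er': 79.6, 'rc': array([771. , 181.7]), 'rs': array([153.6,  43.1]), 'px': array([355., 379.])}
{'A': 2223, 'c': array([802.9, 380.2]), 'axis': np.float64(23.8), 'far': array([866.7, 374.5], dtype=float32), 'faraxis': np.float64(-5.1), 'ec': array([813.7, 361.2]), 'er': 54.6, 'rc': array([805.3, 376.1]), 'rs': array([107.7,  62.2]), 'px': array([503., 253.])}
{'A': 2137, 'c': array([540.7, 199.1]), 'axis': np.float64(61.8), 'far': array([540.4, 232.7], dtype=float32), 'faraxis': np.float64(90.5), 'ec': array([540.4, 199.5]), 'er': 33.2, 'rc': array([540.6, 199.3]), 'rs': array([53.7, 44.5]), 'px': array([189., 249.])}
{'A': 840, 'c': array([879.2, 481. ]), 'axis': np.float64(-34.2), 'far': array([911.1, 463.5], dtype=float32), 'faraxis': np.float64(-28.6), 'ec': array([888.5, 484.6]), 'er': 30.9, 'rc': array([879.9, 475.3]), 'rs': array([25.2, 61.9]), 'px': array([632., 214.])}
{'A': 4777, 'c': array([630.8, 308.1]), 'axis': np.float64(30.1), 'far': array([575. , 266.7], dtype=float32), 'faraxis': np.float64(-143.4), 'ec': array([621.3, 300.2]), 'er': 57.2, 'rc': array([630.3, 297.1]), 'rs': array([105.6,  73.6]), 'px': array([316., 214.])}
```

View pics/w4.png

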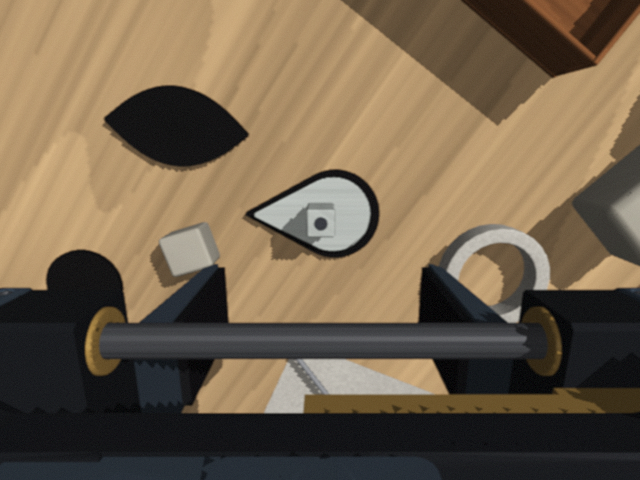

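The teardrop lies on its pad at (315,213) px with a nearly even border. The leaf is next.

drive_tool:
  commands:
    - [0,-3.7,0,-2.8]
    - [0,-5.4,0,-2.8]
    - [0,-5.4,0,-2.8]
    - [0,-5.4,0,-2.8]
    - [-0.1,-5.4,0,-2.8]
    - [-0.1,-5.4,0,-2.8]
    - [-0.1,-5.4,0,-2.8]
    - [-0.1,-3.7,0,-2.7]
    - [0,-2,-1,-2.7]
    - [0,0,0,0]
    - [0,0,0,0]

```text
time_s: 9.98
tool_pos: [624.7, -112.8, 220.7]
orientation: [-3.141, -0.001, 1.747]
wrist_force: [-1.5, 0.3, -1.1]
gripper_width: 90.7
```

```bash
python3 look.py w5
```

```text
[ 624.7 -112.8  220.7] [-1.799e+02 -1.000e-01  1.001e+02] [-0.2   0.43  1.45  0.    1.27 -0.37]
{'A': 4022, 'c': array([ 624.3, -114.4]), 'axis': np.float64(8.7), 'far': array([ 566.9, -127.1], dtype=float32), 'faraxis': np.float64(-167.6), 'ec': array([ 623.8, -116.9]), 'er': 57.8, 'rc': array([ 623.7, -114.9]), 'rs': array([114.4,  55.2]), 'px': array([319., 222.])}
{'A': 2095, 'c': array([ 329.9, -183.8]), 'axis': np.float64(-87.1), 'far': array([324.6, -82.6], dtype=float32), 'faraxis': np.float64(93.0), 'ec': array([ 321.7, -160. ]), 'er': 77.5, 'rc': array([ 335.4, -160.5]), 'rs': array([155. ,  27.4]), 'px': array([  8., 214.])}
{'A': 2188, 'c': array([450. , -85.2]), 'axis': np.float64(5.8), 'far': array([ 418.7, -106.4], dtype=float32), 'faraxis': np.float64(-145.9), 'ec': array([448.9, -90.5]), 'er': 34.1, 'rc': array([450.3, -86.3]), 'rs': array([56.6, 63.3]), 'px': array([141., 160.])}
{'A': 1833, 'c': array([533. ,   0.7]), 'axis': np.float64(11.0), 'far': array([563.2,  -7.8], dtype=float32), 'faraxis': np.float64(-15.8), 'ec': array([535.7,  -0.8]), 'er': 28.4, 'rc': array([533.6,   1.7]), 'rs': array([53.4, 47.1]), 'px': array([248.,  76.])}
{'A': 22404, 'c': array([ 8.156e+02, -3.000e-01]), 'axis': np.float64(-62.5), 'far': array([704.1,  88.9], dtype=float32), 'faraxis': np.float64(141.4), 'ec': array([800.5,   2.2]), 'er': 129.6, 'rc': array([807.2,   3.3]), 'rs': array([171.1, 208.5]), 'px': array([541., 125.])}
```

View pics/w5.png

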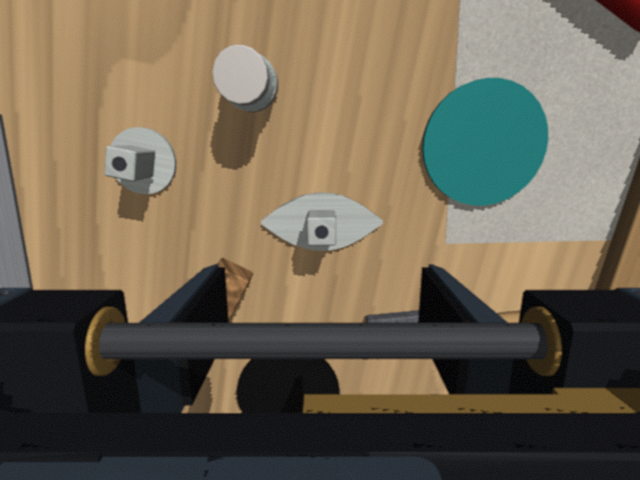

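The leaf's tips are at (262,222) and (382,222), with the dot at (321.5,231). It is aligned with the tool.

```bash
python3 - <<'E'
from plant import *
from h import *
c=camera_info("wrist")
im=cv2.imread("pics/w5.png")[...,::-1]
for x0,y0 in((321,231),(120,163)):
    g=im[y0-9:y0+10,x0-9:x0+10].astype(int).sum(2);y,x=np.nonzero(g<200)
    print(len(x),ray(c,[[x.mean()+x0-9,y.mean()+y0-9]],45).round(1))
a,b=ray(c,[[262,222],[382,222]],5)[:,:2];print(a,b,np.degrees(np.arctan2(*(b-a)[::-1])))
b=im[135:195,95:165];cv2.imwrite("pics/crop.png",cv2.resize(b[...,::-1],None,fx=5,fy=5))
E
```

```text
97 [[ 624.  -116.2   45. ]]
121 [[451.2 -88.7  45. ]]
[ 568.09566244 -125.9805627 ] [ 680.99133102 -105.89888048] 10.086177308355879
```

drive_tool:
  commands:
    - [0,-0.1,-3,0.7]
    - [0,0,-4,0]
    - [0,0,-4,0]
    - [0,0,-4,0]
    - [0,0,-2,0]
    - [0,0,-0.4,0]
    - [0,0,0,0]
    - [0,0,0,0]

```text
time_s: 11.02
tool_pos: [625.7, -115.0, 48.9]
orientation: [3.139, 0.001, 1.758]
wrist_force: [0.2, -0.4, -0.1]
gripper_width: 91.9
```

drive_tool:
  commands:
    - [-0.1,-0.1,-0.9,0]
    - [0,0,-0.4,0]
    - [0,0,0,0]
    - [0,0,0,0]

```text
time_s: 11.52
tool_pos: [623.9, -116.3, 34.5]
orientation: [3.141, 0.0, 1.758]
wrist_force: [0.3, -0.5, 1.0]
gripper_width: 91.5
```

drive_tool:
  commands:
    - [0,0,0,0]
    - [0,0,0,0]
    - [0,0,0,0]
    - [0,0,0,0]
    - [0,0,0,0]
    - [0,0,0,0]
    - [0,0,0,0]
    - [0,0,0,0]
    - [0,0,0,0]
    - [0,0,0,0]
  jaw: 0

```text
time_s: 12.78
tool_pos: [623.8, -116.2, 34.5]
orientation: [3.141, 0.0, 1.758]
wrist_force: [0.2, 0.4, -0.7]
gripper_width: 24.8
```

drive_tool:
  commands:
    - [0,0,1,0]
    - [0,0,4,0]
    - [0,0,4,0]
    - [-1,3,0,2]
    - [-1.9,5.2,0,2.6]
    - [-1.9,5.2,0,2.6]
    - [-1.9,5.2,0,2.6]
    - [-1.9,5.2,0,2.6]
    - [-1.9,5.2,0,2.6]
    - [-1.9,5.2,0,2.6]
    - [-1.9,4.8,0,0.7]
    - [-0.9,2.2,0,0]

```text
time_s: 14.28
tool_pos: [470.6, 298.2, 125.1]
orientation: [3.141, -0.0, 2.08]
wrist_force: [0.5, -0.5, -1.1]
gripper_width: 24.9
```

drive_tool:
  commands:
    - [0,0,0,0]
    - [0,0,-3,0]
    - [0,0,-3,0]
    - [0,0,0,0]
    - [0,0,0,0]

```text
time_s: 14.9
tool_pos: [472.8, 295.5, 65.6]
orientation: [3.14, 0.0, 2.076]
wrist_force: [-0.1, -0.4, -0.8]
gripper_width: 24.7
```

drive_tool:
  commands:
    - [-0.1,0,-1.2,0]
    - [0,0,-0.9,0]
    - [0,0,-0.35,0]
    - [0,0,0,0]
    - [0,0,0,0]

```text
time_s: 15.52
tool_pos: [470.4, 295.5, 40.4]
orientation: [-3.141, 0.0, 2.077]
wrist_force: [-2.8, -1.6, 6.0]
gripper_width: 24.6
```

drive_tool:
  commands:
    - [0,0,0,0]
    - [0,0,0,0]
    - [0,0,0,0]
    - [0,0,0,0]
    - [0,0,0,0]
    - [0,0,2,0]
    - [0,0,4,0]
    - [0,0,5,0]
    - [0,0,5,0]
    - [0,0,3,0]
    - [0,0,0,0]
  jaw: 1

```text
time_s: 16.9
tool_pos: [471.9, 296.5, 232.5]
orientation: [3.136, -0.0, 2.077]
wrist_force: [-0.2, 0.2, -0.3]
gripper_width: 91.2
```

```bash
python3 look.py w6
```

```text
[471.9 296.5 232.5] [179.7  -0.  119. ] [0.54 0.29 1.62 0.   1.22 0.03]
{'A': 2654, 'c': array([641.5, 322.8]), 'axis': np.float64(-7.3), 'far': array([597.6, 309.5], dtype=float32), 'faraxis': np.float64(-163.2), 'ec': array([637.5, 312.2]), 'er': 40.0, 'rc': array([639.8, 325.3]), 'rs': array([45.6, 78.6]), 'px': array([477., 272.])}
{'A': 3913, 'c': array([472.2, 297.6]), 'axis': np.float64(25.6), 'far': array([419.8, 265.7], dtype=float32), 'faraxis': np.float64(-148.7), 'ec': array([471.2, 293.6]), 'er': 58.5, 'rc': array([470.4, 296.2]), 'rs': array([112.3,  58. ]), 'px': array([318., 217.])}
```

View pics/w6.png

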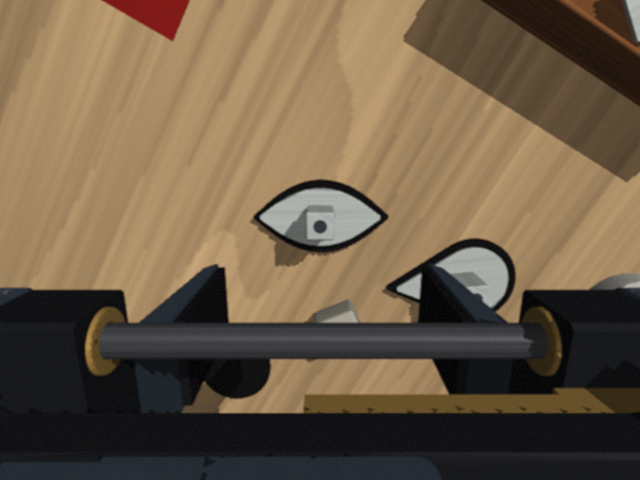

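View pics/crop.png

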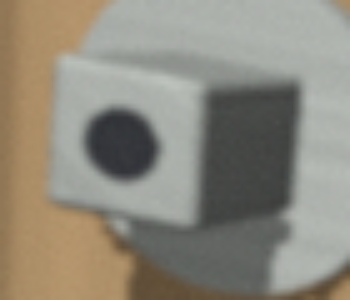

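Leaf border even, with the leaf at (320,215) px. The crop shows the small disc's block turned about 7° clockwise. Going there.

drive_tool:
  commands:
    - [0,-3,0,-2.9]
    - [-0.3,-4.8,0,-2.9]
    - [-0.3,-4.8,0,-2.9]
    - [-0.3,-4.8,0,-2.9]
    - [-0.3,-4.8,0,-2.9]
    - [-0.3,-4.8,0,-2.9]
    - [-0.3,-4.8,0,-2.9]
    - [-0.2,-4.5,0,-2.9]
    - [-0.1,-2.2,-1.5,-2.8]
    - [0,0,0,0]
    - [0,0,0,0]

```text
time_s: 18.32
tool_pos: [449.4, -88.5, 214.2]
orientation: [-3.14, -0.001, 1.624]
wrist_force: [0.4, -0.2, 0.4]
gripper_width: 91.0
```

```bash
cat > blk.py <<'E'
import sys
from plant import *
from h import *
s=read_state();c=camera_info("wrist");im=read_camera("wrist");cv2.imwrite(f"pics/{sys.argv[1]}.png",im[...,::-1])
p=s["tool_pos"];print(p.round(1),np.degrees(s["orientation"]).round(1),s["joints"].round(2))
x0,y0=proj(c,[*[float(a) for a in sys.argv[2:4]],45]).round().astype(int);print(x0,y0)
q=im[y0-18:y0+19,x0-18:x0+19].astype(int).sum(2);y,x=np.nonzero(q<200)
d=np.array([x.mean()+x0-18,y.mean()+y0-18]);print(len(x),d,ray(c,[d],45).round(1))
x0,y0=d.round().astype(int)
cv2.imwrite(f"pics/{sys.argv[1]}c.png",cv2.resize(im[y0-40:y0+40,x0-50:x0+50,::-1],None,fx=6,fy=6,interpolation=cv2.INTER_CUBIC));print("crop org",x0-50,y0-40)
for d in find(im,c,"piece",5,1500):
    if np.hypot(*(d["c"]-p[:2]))<60: print(d)
E
python3 blk.py w7 451 -88.7
```

```text
[449.4 -88.5 214.2] [-1.799e+02 -1.000e-01  9.310e+01] [-0.22  0.16  1.85  0.    1.13 -0.27]
325 230
109 [325.25688073 230.14678899] [[451.2 -88.7  45. ]]
crop org 275 190
{'A': 2511, 'c': array([451.9, -86.6]), 'axis': np.float64(-17.7), 'far': array([ 427.5, -107.8], dtype=float32), 'faraxis': np.float64(-138.9), 'ec': array([451.1, -88.7]), 'er': 30.4, 'rc': array([451.7, -86.6]), 'rs': array([56.2, 59.8]), 'px': array([322., 221.])}
```

View pics/w7c.png

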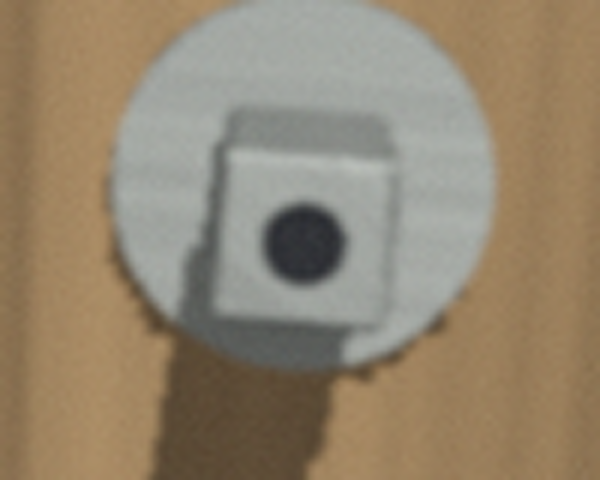

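The small block's dot is at (325,230) px and the block is still about 4° clockwise. Descending with a −4° turn.

drive_tool:
  commands:
    - [0.1,0,-3,-4]
    - [0,0,-4,0]
    - [0,0,-4,0]
    - [0,0,-4,0]
    - [0,0,-1.6,0]
    - [0,0,-0.9,0]
    - [0,0,-0.3,0]
    - [0,0,0,0]
    - [0,0,0,0]

```text
time_s: 19.5
tool_pos: [451.3, -89.3, 37.7]
orientation: [3.14, 0.0, 1.554]
wrist_force: [0.0, -0.5, 0.8]
gripper_width: 91.1
```

drive_tool:
  commands:
    - [0,0,0,0]
    - [0,0,0,0]
    - [0,0,0,0]
    - [0,0,0,0]
    - [0,0,0,0]
    - [0,0,0,0]
    - [0,0,0,0]
    - [0,0,0,0]
    - [0,0,0,0]
    - [0,0,0,0]
  jaw: 0

```text
time_s: 20.75
tool_pos: [450.8, -89.2, 37.0]
orientation: [3.141, 0.0, 1.554]
wrist_force: [-0.1, -0.3, -0.3]
gripper_width: 25.3
```

drive_tool:
  commands:
    - [0,0,1,0]
    - [0,0,3,0]
    - [0,0,3,0]
    - [0.3,2.5,0,0]
    - [0.5,4.8,0,0]
    - [0.5,4.8,0,0]
    - [0.5,4.8,0,0]
    - [0.2,2.4,0,0]
    - [0,0,-2,0]
    - [0,0,-2.5,0]
    - [0,0,0,0]
    - [0,0,0,0]

```text
time_s: 22.25
tool_pos: [471.4, 103.8, 62.8]
orientation: [3.14, -0.0, 1.554]
wrist_force: [0.5, 0.6, -0.5]
gripper_width: 24.8
```

drive_tool:
  commands:
    - [0,0,-1,0]
    - [0,0,-0.7,0]
    - [0,0,-0.3,0]
    - [0,0,0,0]
    - [0,0,0,0]

```text
time_s: 22.88
tool_pos: [470.4, 103.6, 42.9]
orientation: [-3.141, 0.0, 1.554]
wrist_force: [-3.1, -1.1, 10.0]
gripper_width: 24.8
```

drive_tool:
  commands:
    - [0,0,0,0]
    - [0,0,0,0]
    - [0,0,0,0]
    - [0,0,0,0]
    - [0,0,0,0]
    - [0,0,2,0]
    - [0,0,4,0]
    - [0,0,5,0]
    - [0,0,5,0]
    - [0,0,3,0]
    - [0,0,0,0]
  jaw: 1

```text
time_s: 24.25
tool_pos: [472.0, 104.1, 234.3]
orientation: [3.136, -0.001, 1.554]
wrist_force: [-0.1, -0.7, -1.1]
gripper_width: 90.8
```

```bash
python3 blk.py w8 471 104 | tail -3;  python3 - <<'E'
from plant import *
from h import *
im=read_camera("top");c=camera_info("top");cv2.imwrite("pics/top1.png",im[...,::-1])
for d in find(im,c,"piece",5,3000,(400,240,510,330)):print(d)
g=im[260:320,430:510,::-1];cv2.imwrite("pics/top1c.png",cv2.resize(g,None,fx=8,fy=8,interpolation=cv2.INTER_CUBIC))
E
```

```text
105 [319.31428571 227.3047619 ] [[470.  101.8  45. ]]
crop org 269 187
{'A': 2593, 'c': array([471.2, 105.3]), 'axis': np.float64(-15.3), 'far': array([449.1,  81.3], dtype=float32), 'faraxis': np.float64(-132.6), 'ec': array([470.6, 103.1]), 'er': 30.6, 'rc': array([471.2, 105.2]), 'rs': array([56.5, 60.8]), 'px': array([318., 218.])}
{'A': 5057, 'c': array([ 462.9, -308.1]), 'axis': np.float64(-39.3), 'far': array([ 428.5, -351.5], dtype=float32), 'faraxis': np.float64(-128.4), 'ec': array([ 457.1, -313.4]), 'er': 47.6, 'rc': array([ 462.7, -312.8]), 'rs': array([92., 82.]), 'px': array([470., 290.])}
```

View pics/w8.png

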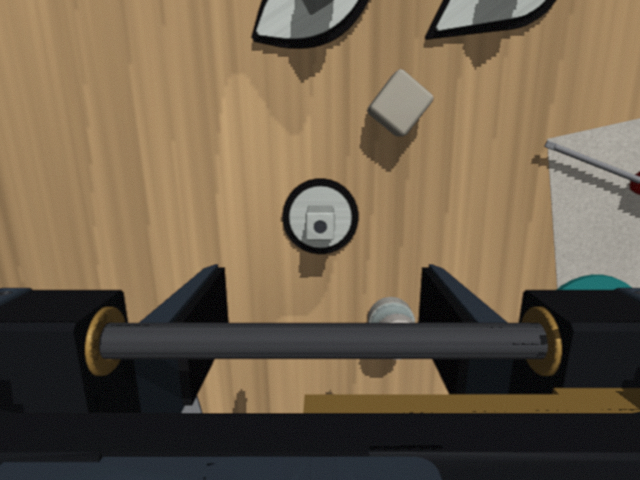

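View pics/top1c.png

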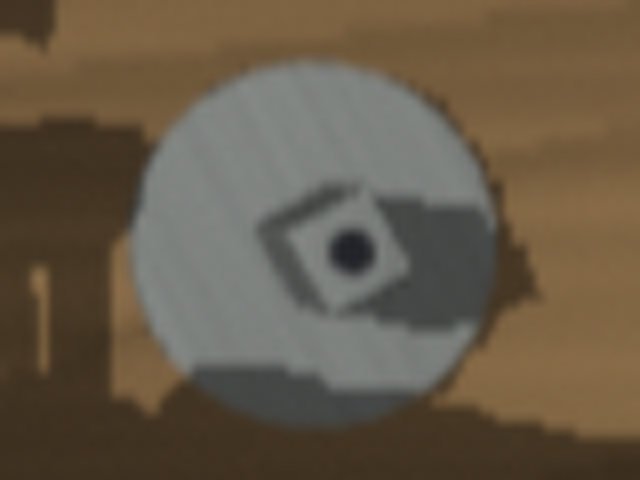

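The small disc is centred on its pad at (320,216) px. In the top crop the big disc's block is turned about 32°.

drive_tool:
  commands:
    - [0,-3,0,3.7]
    - [-0.2,-4.8,0,3.7]
    - [-0.2,-4.8,0,3.7]
    - [-0.2,-4.8,0,3.7]
    - [-0.2,-4.8,0,3.7]
    - [-0.2,-4.8,0,3.7]
    - [-0.2,-4.8,0,3.7]
    - [-0.2,-4.8,0,3.7]
    - [0,-3.5,-1,3.4]
    - [0,-1.6,-1,0]
    - [0,0,0,0]
    - [0,0,0,0]

```text
time_s: 25.85
tool_pos: [456.8, -311.9, 211.6]
orientation: [3.142, -0.001, 2.13]
wrist_force: [-0.0, 0.4, 0.4]
gripper_width: 91.3
```

```bash
python3 blk.py w9 457 -313
```

```text
[ 456.8 -311.9  211.6] [ 1.80e+02 -1.00e-01  1.22e+02] [-0.62  0.3   1.66  0.    1.18 -1.18]
323 232
101 [321.01980198 233.66336634] [[ 456.7 -315.    45. ]]
crop org 271 194
{'A': 6155, 'c': array([ 458. , -310.5]), 'axis': np.float64(-13.5), 'far': array([ 433.7, -357.2], dtype=float32), 'faraxis': np.float64(-117.4), 'ec': array([ 456.8, -315. ]), 'er': 48.2, 'rc': array([ 457. , -314.3]), 'rs': array([94. , 95.4]), 'px': array([317., 225.])}
```

View pics/w9c.png

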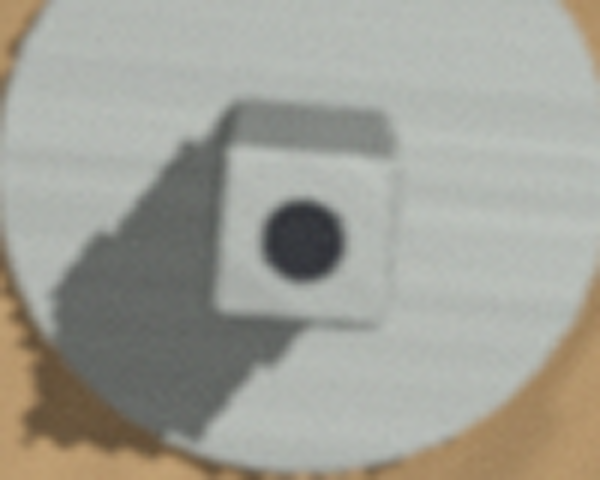

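drive_tool:
  commands:
    - [0,-0.3,-3,-3.5]
    - [0,0,-4,0]
    - [0,0,-4,0]
    - [0,0,-4,0]
    - [0,0,-1.6,0]
    - [0,0,-0.6,0]
    - [0,0,-0.3,0]
    - [0,0,0,0]
    - [0,0,0,0]

```text
time_s: 27.02
tool_pos: [457.2, -316.6, 37.9]
orientation: [3.141, 0.002, 2.068]
wrist_force: [-0.3, 0.1, -0.3]
gripper_width: 91.0
```

drive_tool:
  commands:
    - [0,0,0,0]
    - [0,0,0,0]
    - [0,0,0,0]
    - [0,0,0,0]
    - [0,0,0,0]
    - [0,0,0,0]
    - [0,0,0,0]
    - [0,0,0,0]
    - [0,0,0,0]
    - [0,0,0,0]
  jaw: 0

```text
time_s: 28.28
tool_pos: [456.8, -316.2, 37.0]
orientation: [3.141, -0.0, 2.069]
wrist_force: [0.7, -0.0, -0.4]
gripper_width: 24.6
```

drive_tool:
  commands:
    - [0,0,1,0]
    - [0,0,3,0]
    - [0,0,3,0]
    - [2.4,0.2,0,0]
    - [4,0.2,0,0]
    - [4,0.2,0,0]
    - [4,0.1,0,0]
    - [2,0,0,0]
    - [0,0,-2,0]
    - [0,0,-2.5,0]
    - [0,0,0,0]
    - [0,0,0,0]

```text
time_s: 29.78
tool_pos: [621.2, -309.5, 63.0]
orientation: [3.141, 0.001, 2.068]
wrist_force: [0.1, -0.7, -1.8]
gripper_width: 24.8
```

drive_tool:
  commands:
    - [0,0,-1,0]
    - [0,0,-0.7,0]
    - [0,0,-0.3,0]
    - [0,0,0,0]
    - [0,0,0,0]

```text
time_s: 30.4
tool_pos: [620.5, -309.1, 43.0]
orientation: [-3.141, -0.0, 2.069]
wrist_force: [-2.7, 1.7, 5.4]
gripper_width: 24.8
```

drive_tool:
  commands:
    - [0,0,0,0]
    - [0,0,0,0]
    - [0,0,0,0]
    - [0,0,0,0]
    - [0,0,0,0]
    - [0,0,2,0]
    - [0,0,4,0]
    - [0,0,5,0]
    - [0,0,5,0]
    - [0,0,3,0]
    - [0,0,0,0]
    - [0,0,0,0]
  jaw: 1

```text
time_s: 31.9
tool_pos: [620.2, -308.9, 230.4]
orientation: [-3.14, -0.002, 2.069]
wrist_force: [0.1, 0.9, -1.0]
gripper_width: 91.5
```

```bash
python3 blk.py w10 620.5 -308.3
```

```text
[ 620.2 -308.9  230.4] [-1.799e+02 -1.000e-01  1.185e+02] [-0.48  0.52  1.27  0.    1.36 -0.98]
324 225
90 [323.5        226.62222222] [[ 620.6 -309.4   45. ]]
crop org 274 187
{'A': 6381, 'c': array([ 621.7, -304.5]), 'axis': np.float64(-13.4), 'far': array([ 593.4, -349.7], dtype=float32), 'faraxis': np.float64(-122.1), 'ec': array([ 620.6, -309.1]), 'er': 49.0, 'rc': array([ 620.6, -308.5]), 'rs': array([95.6, 97. ]), 'px': array([320., 220.])}
```

View pics/w10.png

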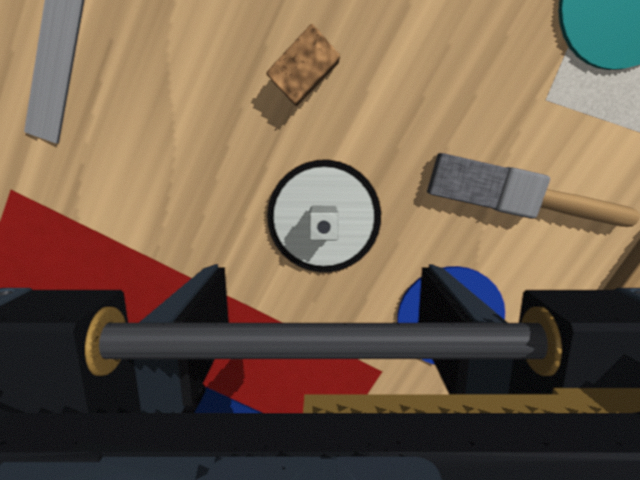

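The big disc is centred on its pad at (323,216) px with an even border. Before handing in, I'll check all four block dots from the top camera (z = 51).

```bash
python3 - <<'E'
from plant import *
from h import *
im=read_camera("top");c=camera_info("top")
for n,p in dict(big=(620.5,-308.3),small=(470.8,103.9),leaf=(471.3,295.5),drop=(629.3,305)).items():
    x0,y0=proj(c,[*p,51]).round().astype(int)
    g=im[y0-5:y0+6,x0-5:x0+6].astype(int).sum(2);y,x=np.nonzero(g<180)
    print(n,len(x),(ray(c,[[x.mean()+x0-5,y.mean()+y0-5]],51)[0,:2]-p).round(1) if len(x) else None)
for d in find(im,c,"piece",11,1500,(140,180,240,330)):print(d["c"],d["axis"],d["far"],d["rs"])
print(close_job())
E
```

```text
big 20 [-0.6  0.8]
small 18 [0. 1.]
leaf 22 [-0.5 -1.4]
drop 24 [-0.1 -2.4]
[472.6 301.4] 25.1 [421.9 269. ] [107.2  53.6]
[631.8 312.3] 30.1 [578.6 270. ] [100.1  67.5]
the job is handed in; nothing more can be done
None
```

All four pieces are on their own pads, flat with the block up, and the job is handed in at about 32 s of the 90 s allowed. I gripped each one by its mounting block and lowered it slowly.

- **Centring:** the last top-camera check put the block centres off their pad centres by about 1.0 mm (big), 1.0 mm (small), 1.5 mm (leaf) and 2.4 mm (teardrop), against a limit of 10 mm. That is within the roughly 2 mm calibration.
- **Direction:** the close-up pictures showed an even rubber border round each piece, and the teardrop pointing the same way as its pad.
- **One disagreement:** the mask-based axis angles in that last check came out 4–5° lower than intended (leaf 25° against 29°, teardrop 30° against 35°). I put this down to shadows cutting the masks, since tool yaw and tip directions agree to about 2°. Even if real, the 4° on the leaf is inside its 12.6° limit, and 5° on the teardrop would move its tip only about 6 mm of the 17 mm allowed.
- **Other limits:** the highest force the wrist readings showed was about 10 N. The gripper was open and about 180 mm clear of the pieces when I handed in.

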